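# Lock the assembly shuttle at its index hole with the ball-lock pin

## Robot

A 6-joint arm with a two-finger parallel gripper is mounted at the origin on the work surface. World frame = base frame: x ahead of the robot, y to its left, z up, the work surface at z = 0. Lengths are in m, angles in rad, forces in N, time in s.
With the tool pointing down it reaches from about 0.25 to 0.725 m from the base axis. Payload 9.7 kg.
Tool frame: the origin (TCP) lies between the finger pads; the fingertips stand r.tips_ahead ahead of it and the grasp point (between the pads) lies 5 mm behind it (r.tips_ahead is the distance from the TCP to the fingertips, in m); z points along the fingers, y is the line along which they close (so a half turn about z gives the same grasp; the last joint's range is limited). The gripper opens to 85 mm and grips with 20 to 120 N. Pads are 22 mm wide; open, the fingers measure 114 mm over their backs; the gripper's body (76 mm by 85 mm) begins 54 mm behind the grasp point. The pads swing forward as they close: fully open they stand 13 mm farther back than shut.
Start: joints at [-1.211, 0.087, 0.176, 1.66, 0, 1.571], TCP at [0.194, -0.515, 0.245] pointing down, gripper open.
Joint ranges: [-3.13, 3.13], [-0.85, 1.81], [-1.15, 1.24], [-2.2, 2.28], [-1.44, 1.52], [-3.14, 3.14]. Speed limits (rad/s): [2.22, 2.22, 2.57, 3.14, 3.14, 3.14].

## Interface

Orientations are given as a unit quaternion [w, x, y, z].
In Python, from plant import r, viewer, finish_job gives the robot as it stands (r), with the cameras (viewer) and the job as plain functions.
- The arm moves only by the shell command python3 steer.py 'ROWS' [FORCE]. ROWS is a JSON list of rows, 1 to 8 of them, each written [[dx, dy, dz], [rx, ry, rz], opening]: dx, dy, dz in a scale on which 1.0 is 100 cm, then a rotation vector rx, ry, rz in a scale on which 1.0 is pi/2 rad, then the finger opening in m; each row shifts and turns the commanded pose from where the row before left it, along the tool's axes as they then stand; what a row does not reach is not made up. A row lasts 1/12 s, in which the tool goes at most 0.0417 m and 0.125 rad, less where a joint would pass 70% of its speed; a pose out of reach is approached as far as the arm can. The fingers move at their own pace and stop on an object; FORCE is the grip in N (left out, the last holds). Time passes only in rows, so rows that do not move let the fingers close. It prints the time, the measured TCP pose, the force, the opening and the grip force at its end. Shift and turn numbers lie between -1 and 1, and a call with a number outside is refused. Input that does not fit is refused with a message, and nothing moves.
- r.read_state(): the state, without advancing time (a new reading comes with each control period).
- viewer.capture(name): name is "side" or "top"; returns the picture (400x640x3 uint8, red, green, blue); there is no depth.
- viewer.camera_info(name): a dict with "fx", "fy", "cx", "cy" (pixels), "camera_from_world" (4x4, takes a point from world to camera coordinates). Camera axes: x right, y down, z forward; pixel columns grow to the right and rows downward; lengths in m; the calibration is good to about 2 mm. A picture is of the moment at which its call begins. camera_info takes no time and is no camera call.
- finish_job(): hands the job in; it is judged then, once.
The state is a dict: "clock": time; "joint_positions": joint angles; "joint_vel": joint speeds; "joint_efforts": joint torques, N m; "position": TCP position; "tool_rot": TCP orientation; "ft_force": force on the tool from outside, world axes, zero at the start; "torque": the same for the moment, N m; "opening": finger opening in m; "grasp_force": force on a finger pad.
Only numpy, scipy, OpenCV 4.12 (cv2) and the standard library are available. Lean on these libraries where they do the work, as an engineer would, in place of code of your own. Each camera call takes 0.05 s, during which the arm holds its last target. There are 200 camera calls.

## Task

Lock the sliding shuttle to its base with the ball-lock pin that is parked in it: hold the pin's thumb button in, slide the shuttle along until you feel the pin find the hidden index hole, push the pin fully home, then let the button spring back out. Leave the other things on the bench where they are.

Things in the scene. Friction and masses are not known exactly. Their poses are not given: they have to be found in the camera images.
- slide_base: Low slide fixed to the bench: dark steel plate 130 x 300 mm with two aluminium rails along its y, rail tops 36 mm above the bench. Origin on the bench; y is the sliding direction, z up. Pin axis at base (0, -0.07 + shuttle).
- track (a point): Point on the line that the pin's nose travels, on top of the index strip, 36 mm above the bench, at base (0, -0.07). The strip (steel, 12 mm thick) lies between the rails. Its one round hole, 22.5 mm across, is under the pin when shuttle is somewhere in 0.025 to 0.09: different each time, covered, not measured. Feel for it: the nose drops in and the shuttle will go no further.
- bore_top (a point): Top centre of the shuttle's pin bore, 87 mm above the bench; moves with the shuttle. The shuttle is an aluminium plate on the rails with a lower lug (37 to 49 mm above the bench) and an upper lug 60 x 74 mm (75 to 87 mm) on two cheeks, a 22.5 mm bore through both. 50 to 114 mm from the bore, at +y, a white nest with a black moulding, top 91 mm.
- pin: Greased steel ball-lock pin, 0.23 kg, upright in the bore. Origin on its axis at the head's underside, z up. Head: round cup 56 mm across, 20 mm high, 48 mm recess for closed fingertips. Parked, its balls rest on the lower lug, origin 33 mm above bore_top. Button held in: it sinks 5 mm onto the strip; over the hole it goes on until the head sits on the upper lug (origin at bore_top).
- pin_nose (a point): Tip of the pin's shank, 79 mm below its origin; the last 8 mm taper from 20 to 10 mm across. Two steel balls, 65 to 71 mm below the origin, stand out 4 mm from the shank while the button is out, so that it passes no hole; they go in flush when the button is pressed fully. With the pin home and the button out they lock 2 mm below the strip.
- thumb_top (a point): Top centre of the thumb button: flat aluminium disc 42 mm across in the head's recess, 17 mm above the pin's origin and 3 mm below the cup's rim when out. Pressing down on it with closed fingertips holds it in and pushes the pin; moving sideways while pressing (about 5 to 15 N) bears on the recess wall and carries pin and shuttle along.
- shuttle (a joint): Position of the shuttle along the base's +y axis, 0 to 0.11 m between its stops; starts at 0, against the stop at its -y end. Slides with about 1.5 N of friction.
- thumb (a joint): How far the thumb button is pressed into the pin's head: 0 out, 0.006 m fully in; springs back by itself (2 N at the start, 5 N fully in; with the balls bearing on a lug some 8 N). The balls go in with it.
- pliers: Red-handled pliers, 160 mm long, lying on the bench; bystander.
- driver: Blue electric screwdriver, 210 mm long, lying on the bench; bystander.
- bushing0: Brass flanged bushing with a spindle, 40 mm across, 48 mm high, standing on the bench beyond the slide; bystander, origin under its centre.
- bushing1: Another such brass bushing; bystander.
- bushing2: Another such brass bushing; bystander.
- housing: Open black plastic housing 100 x 70 x 30 mm on the bench on the robot's side of the slide; bystander.
- parts_bin: Blue open bin 140 x 100 x 60 mm; bystander.
- oil_jar: White jar 56 mm across, 75 mm high, near the slide's +y end; bystander.

How it is judged:
By the outcome, as a careful person would: the job done as asked, in the order asked, and still so for the second after the job is handed in, with the robot touching nothing.
It also fails if it takes over 48 s, if anything falls off the work surface, if the arm or the gripper's body presses on something with over 40 N, if the wrist force passes 120 N, or if a joint passes its speed limit or range.

## Working session

There is one attempt and no reset: what is moved stays moved. The work goes in short steps, Python scripts to look and compute and a shell command to move; the robot and the scene stay as the last step left them, time stands still between calls to the robot, and variables do not carry over. Pictures are saved under pics/ and viewed, at most 10 in all, crops included, and the job is handed in when it is done.

```bash
ls; mkdir -p pics; python3 - <<'E'
from plant import r, viewer, finish_job
import cv2,numpy as np
for n in("side","top"):
    cv2.imwrite(f"pics/{n}0.png",viewer.capture(n)[:,:,::-1]); c=viewer.camera_info(n); print({k:np.round(v,4).tolist() for k,v in c.items()})
s=r.read_state(); print(s,r.tips_ahead)
E
```

```text
pics
plant.py
steer.py
{'fx': 473.6309, 'fy': 473.6309, 'cx': 321.1844, 'cy': 208.7368, 'camera_from_world': [[-0.9993, -0.0325, -0.0179, 0.5172], [-0.0126, 0.7516, -0.6595, 0.0494], [0.0349, -0.6588, -0.7515, 1.3238], [0.0, 0.0, 0.0, 1.0]]}
{'fx': 520.809, 'fy': 520.809, 'cx': 314.4132, 'cy': 199.6924, 'camera_from_world': [[0.0059, -1.0, 0.0038, 0.0183], [-0.977, -0.0065, -0.213, 0.5498], [0.213, -0.0024, -0.977, 1.5475], [0.0, 0.0, 0.0, 1.0]]}
{'clock': 0.1, 'joint_positions': array([-1.21098960e+00,  8.73782230e-02,  1.75208092e-01,  1.65977498e+00,
        5.13409138e-06,  1.57078788e+00]), 'joint_vel': array([-0.00097453, -0.00116968,  0.00124849, -0.00151936, -0.00135283,
        0.00073056]), 'joint_efforts': array([-9.59255121e-04, -5.21561086e+01,  4.65654337e+01,  1.61043619e-02,
       -5.02758940e-05, -3.12117734e-06]), 'position': array([ 0.19358838, -0.51460937,  0.244666  ]), 'tool_rot': array([-5.65580774e-04,  9.83860071e-01,  1.78938622e-01, -1.00250382e-04]), 'ft_force': array([ 0.22694047, -0.39797769, -0.36916332]), 'torque': array([ 0.00152974,  0.05509288, -0.01491222]), 'grasp_force': 0.0, 'opening': 0.08527634906440881} 0.014
```

View pics/side0.png

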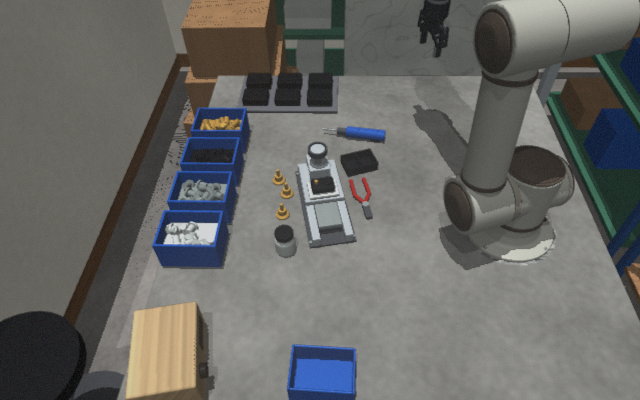

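View pics/top0.png

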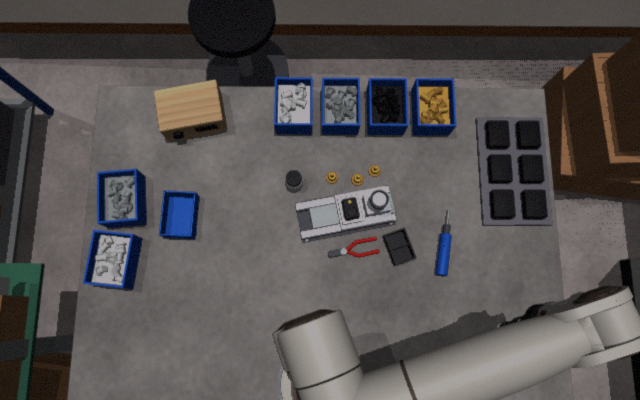

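The side view shows the pin head near (318,150). The top view shows it near (378,202), with the slide running left from there and slightly down. I'll zoom in next.

```bash
python3 - <<'E'
import cv2,numpy as np
a=cv2.imread("pics/top0.png")[170:260,285:405]; b=cv2.imread("pics/side0.png")[130:250,280:380]
a=cv2.resize(a,None,fx=4.8,fy=4.8,interpolation=cv2.INTER_CUBIC)  # 576x432
cv2.imwrite("pics/ztop.png",cv2.resize(cv2.imread("pics/top0.png")[170:245,290:400],None,fx=7,fy=7,interpolation=2))
cv2.imwrite("pics/zside.png",cv2.resize(cv2.imread("pics/side0.png")[135:210,285:375],None,fx=8,fy=8,interpolation=2))
E
```

```text
(no output)
```

View pics/ztop.png

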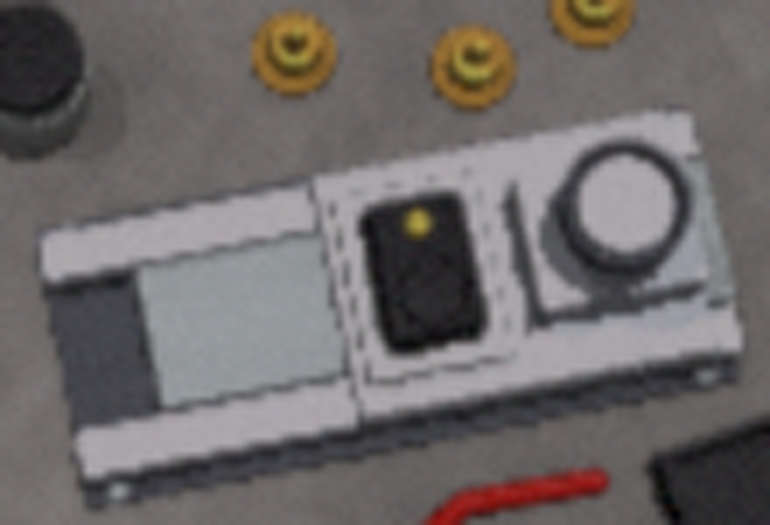

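View pics/zside.png

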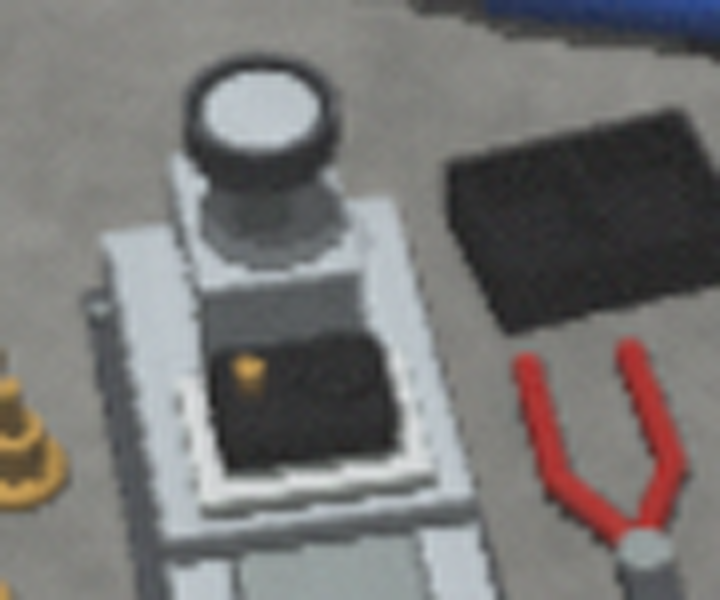

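Zoomed in, the button is at top px ≈(379.4,199.4) and side px ≈(317.9,148.7). The slide is tilted about 11° in the image, and the moulding lies toward +y of the pin.

```bash
cat > h.py <<'E'
from plant import r, viewer, finish_job
import numpy as np
def ray(n,u,v):
    c=viewer.camera_info(n); T=np.array(c["camera_from_world"]); R=T[:3,:3]
    return -R.T@T[:3,3], R.T@np.array([(u-c["cx"])/c["fx"],(v-c["cy"])/c["fy"],1])
def plane(n,u,v,z):
    o,d=ray(n,u,v); return o+d*(z-o[2])/d[2]
def crop(n,u,v): # zoomed pixel -> full
    return ((u+.5)/7-.5+290,(v+.5)/7-.5+170) if n=="top" else ((u+.5)/8-.5+285,(v+.5)/8-.5+135)
E
python3 - <<'E'
from h import *
import cv2
# button blob by brightness
for n,roi,f in(("top",(560,135,695,280),7),("side",(183,50,340,165),8)):
    im=cv2.imread("pics/z%s.png"%n,0); x0,y0,x1,y1=roi
    m=(im[y0:y1,x0:x1]>150).astype(np.uint8); k,l,s,c=cv2.connectedComponentsWithStats(m)
    mid=l[{"top":70,"side":60}[n],{"top":66,"side":80}[n]]
    p=c[mid]+[x0,y0]; print(n,s[mid],p,plane(n,*crop(n,*p),.137))
f=lambda n,u,v,z:plane(n,*crop(n,u,v),z)[:2]
for a,b,z in(((40,233),(312,184),.036),((80,478),(360,427),.036),((92,506),(735,382),0),((40,233),(690,112),.04)):
    A,B=f("top",*a,z),f("top",*b,z); d=A-B; print(A,B,np.linalg.norm(d),np.degrees(np.arctan2(-d[0],d[1])))
E
```

```text
top [  23   23   87   90 6009] [625.76152438 203.85505076] [ 0.53696477 -0.16745404  0.137     ]
side [  23   24  111   73 6488] [260.28437115 110.12253391] [ 0.53212383 -0.16542449  0.137     ]
[0.54418849 0.08145273] [ 0.56743875 -0.04008089] 0.12373760806239413 10.83024223659568
[0.43408923 0.06233958] [ 0.45756957 -0.0610396 ] 0.12559357858745956 10.775131343964913
[0.4265715  0.05763186] [ 0.48491854 -0.23299742] 0.29642832700296734 11.35185516805765
[0.54334289 0.08131273] [ 0.60081896 -0.20973525] 0.2966688774028903 11.171017860549966
```

The rows are not in the units I measure in: turns go in shares of pi/2 rad. I convert before sending: 0.084 rad / 1.5708 = 0.0535.

```bash
python3 steer.py '[[[0, 0, 0], [0, 0, 0.0535], 0], [[0, 0, 0], [0, 0, 0.0535], 0], [[0.0287, -0.0198, 0], [0, 0, 0], 0], [[0.0287, -0.0198, 0], [0, 0, 0], 0], [[0.0287, -0.0198, 0], [0, 0, 0], 0], [[0.0287, -0.0198, 0], [0, 0, 0], 0], [[0.0287, -0.0198, 0], [0, 0, 0], 0], [[0.0287, -0.0198, 0], [0, 0, 0], 0]]' 60
python3 steer.py '[[[0.0287, -0.0198, 0], [0, 0, 0], 0], [[0.0287, -0.0198, 0], [0, 0, 0], 0], [[0.0287, -0.0198, 0], [0, 0, 0], 0], [[0.0287, -0.0198, 0], [0, 0, 0], 0], [[0.0287, -0.0198, 0], [0, 0, 0], 0], [[0.0287, -0.0198, 0.01], [0, 0, 0], 0], [[0, 0, 0.015], [0, 0, 0], 0], [[0, 0, 0], [0, 0, 0], 0]]'
cat > go.py <<'E'
from h import *
import sys
from scipy.spatial.transform import Rotation as Ro
s=r.read_state(); q=s["tool_rot"]; R=Ro.from_quat([*q[1:],q[0]]).as_matrix()
t=np.array(eval(sys.argv[1])); print("tool delta",np.round(R.T@(t-s["position"]),4)); print(np.round(R,3).tolist())
print("want rotvec",np.round((Ro.from_matrix(R).inv()*Ro.from_matrix(np.array([[.9816,.1908,0],[.1908,-.9816,0],[0,0,-1]]))).as_rotvec(),4))
E
python3 go.py '[0.5345,-0.1665,0.19]'; python3 -c "
from plant import r, viewer, finish_job; import cv2
cv2.imwrite('pics/s1.png',cv2.resize(viewer.capture('side')[85:205,255:375,::-1],None,fx=5,fy=5,interpolation=2))"
```

```text
clock: 0.77
position: [0.3408, -0.3639, 0.245]
tool_rot: [-0.0, 0.995, 0.096, -0.0]
ft_force: [1.3, 0.2, -0.6]
opening: -0.0
grasp_force: 0.0
clock: 1.43
position: [0.4866, -0.2141, 0.2171]
tool_rot: [-0.001, 0.995, 0.097, -0.002]
ft_force: [-0.3, 0.2, -0.7]
opening: 0.0003
grasp_force: 0.0
tool delta [ 0.0563 -0.0373  0.027 ]
[[0.981, 0.194, -0.004], [0.194, -0.981, 0.002], [-0.004, -0.003, -1.0]]
want rotvec [-0.0026  0.0037  0.003 ]
```

View pics/s1.png

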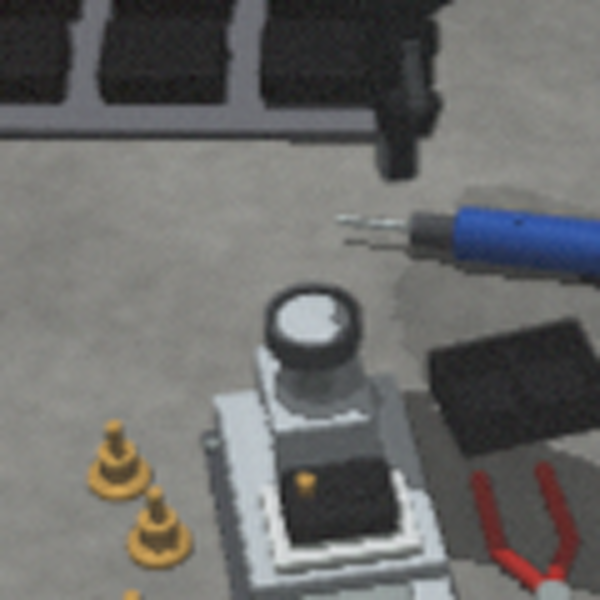

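The gripper is at crop (398,150), still short of the pin head at (312,315). Closing in to hover above the button.

To row units: 0.0037 rad / 1.5708 = 0.0024.

```bash
python3 steer.py '[[[0.0188, -0.0124, 0.009], [-0.0017, 0.0024, 0], 0], [[0.0188, -0.0124, 0.009], [0, 0, 0], 0], [[0.0187, -0.0125, 0.009], [0, 0, 0], 0], [[0, 0, 0.01], [0, 0, 0], 0], [[0, 0, 0.01], [0, 0, 0], 0], [[0, 0, 0], [0, 0, 0], 0], [[0, 0, 0], [0, 0, 0], 0]]'
python3 go.py '[0.5345,-0.1665,0.17]'; python3 -c "
from plant import r, viewer, finish_job; import cv2, numpy as np
a=viewer.capture('side')[120:180,280:350,::-1];b=viewer.capture('top')[170:230,345:415,::-1]
cv2.imwrite('pics/s2.png',cv2.resize(np.vstack([a,b]),None,fx=5,fy=5,interpolation=2))"
```

```text
clock: 2.07
position: [0.5338, -0.1696, 0.1734]
tool_rot: [0.001, 0.995, 0.095, 0.002]
ft_force: [-0.2, -0.1, -0.1]
opening: -0.0
grasp_force: 0.0
tool delta [ 0.0012 -0.0029  0.0034]
[[0.982, 0.189, 0.003], [0.189, -0.982, -0.002], [0.003, 0.002, -1.0]]
want rotvec [ 0.0024 -0.0029 -0.0016]
```

View pics/s2.png

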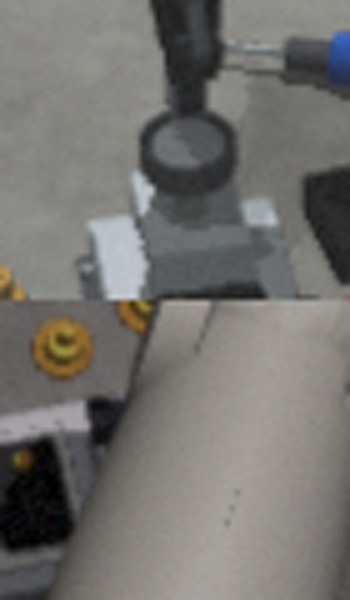

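Side view: finger tip column 188 matches head column 188, so it is centred in x. A small y correction, then descend.

To row units: -0.0029 rad / 1.5708 = -0.0018.

```bash
python3 steer.py '[[[0.001, -0.0029, 0.003], [0.0015, -0.0018, 0], 0], [[0, 0, 0.006], [0, 0, 0], 0], [[0, 0, 0.006], [0, 0, 0], 0], [[0, 0, 0.003], [0, 0, 0], 0], [[0, 0, 0], [0, 0, 0], 0], [[0, 0, 0], [0, 0, 0], 0]]'
python3 steer.py '[[[0, 0, 0.003], [0, 0, 0], 0], [[0, 0, 0.002], [0, 0, 0], 0], [[0, 0, 0.002], [0, 0, 0], 0], [[0, 0, 0], [0, 0, 0], 0]]'
python3 steer.py '[[[0, 0, 0.0015], [0, 0, 0], 0], [[0, 0, 0.0015], [0, 0, 0], 0], [[0, 0, 0], [0, 0, 0], 0]]'
```

```text
clock: 2.67
position: [0.535, -0.1655, 0.155]
tool_rot: [-0.0, 0.995, 0.096, 0.0]
ft_force: [0.8, -0.1, -0.3]
opening: 0.0
grasp_force: 0.0
clock: 3.0
position: [0.5354, -0.1656, 0.1486]
tool_rot: [0.0, 0.995, 0.096, 0.001]
ft_force: [0.1, -0.0, 3.9]
opening: -0.0001
grasp_force: 1.7
clock: 3.25
position: [0.5353, -0.1657, 0.1456]
tool_rot: [0.0, 0.995, 0.096, 0.001]
ft_force: [-1.2, -0.4, 5.1]
opening: 0.0
grasp_force: 2.7
```

```bash
python3 steer.py '[[[0, 0, 0.0015], [0, 0, 0], 0], [[0, 0, 0.001], [0, 0, 0], 0], [[0, 0, 0], [0, 0, 0], 0]]'
python3 steer.py '[[[0, 0, 0.001], [0, 0, 0], 0], [[0, 0, 0.001], [0, 0, 0], 0], [[0, 0, 0], [0, 0, 0], 0]]'
python3 steer.py '[[[0, 0, 0.001], [0, 0, 0], 0], [[0, 0, 0.0005], [0, 0, 0], 0], [[0, 0, 0], [0, 0, 0], 0], [[0, 0, 0], [0, 0, 0], 0]]'
```

```text
clock: 3.5
position: [0.5351, -0.1655, 0.1425]
tool_rot: [-0.0, 0.995, 0.096, 0.0]
ft_force: [-0.5, -0.3, 3.2]
opening: -0.0
grasp_force: 1.5
clock: 3.75
position: [0.5353, -0.1656, 0.1409]
tool_rot: [0.0, 0.995, 0.096, 0.001]
ft_force: [0.1, 0.4, 4.8]
opening: -0.0001
grasp_force: 2.2
clock: 4.08
position: [0.5356, -0.1656, 0.14]
tool_rot: [0.0, 0.995, 0.096, 0.001]
ft_force: [-0.2, 0.5, 7.9]
opening: 0.0
grasp_force: 3.7
```

```bash
python3 steer.py '[[[0, 0, 0.0005], [0, 0, 0], 0], [[0, -0.003, 0], [0, 0, 0], 0], [[0, -0.003, 0], [0, 0, 0], 0], [[0, 0, 0], [0, 0, 0], 0]]'
python3 steer.py '[[[0, -0.003, 0], [0, 0, 0], 0], [[0, -0.003, 0], [0, 0, 0], 0], [[0, 0, 0], [0, 0, 0], 0]]'
python3 steer.py '[[[0, -0.003, 0], [0, 0, 0], 0], [[0, -0.003, 0], [0, 0, 0], 0], [[0, 0, 0], [0, 0, 0], 0]]'
```

```text
clock: 4.42
position: [0.5345, -0.1596, 0.1398]
tool_rot: [0.0, 0.995, 0.096, 0.001]
ft_force: [0.3, -0.1, 8.5]
opening: -0.0001
grasp_force: 4.3
clock: 4.67
position: [0.5334, -0.1542, 0.1396]
tool_rot: [0.001, 0.995, 0.096, 0.001]
ft_force: [0.8, -2.0, 6.3]
opening: 0.0
grasp_force: 3.3
clock: 4.92
position: [0.5321, -0.1482, 0.1393]
tool_rot: [0.001, 0.995, 0.096, 0.001]
ft_force: [1.7, -2.4, 5.8]
opening: -0.0002
grasp_force: 3.6
```

```bash
python3 steer.py '[[[0, -0.003, 0.0005], [0, 0, 0], 0], [[0, -0.003, 0.0003], [0, 0, 0], 0], [[0, 0, 0], [0, 0, 0], 0]]'
python3 steer.py '[[[0, -0.003, 0.0003], [0, 0, 0], 0], [[0, -0.003, 0], [0, 0, 0], 0], [[0, 0, 0], [0, 0, 0], 0]]'
python3 steer.py '[[[0, -0.003, 0], [0, 0, 0], 0], [[0, -0.003, 0], [0, 0, 0], 0], [[0, 0, 0], [0, 0, 0], 0]]'
```

```text
clock: 5.17
position: [0.5312, -0.1425, 0.1392]
tool_rot: [0.001, 0.995, 0.096, 0.001]
ft_force: [0.4, -3.2, 9.3]
opening: 0.0
grasp_force: 5.3
clock: 5.42
position: [0.5301, -0.1367, 0.1391]
tool_rot: [0.001, 0.995, 0.096, 0.001]
ft_force: [0.3, -2.5, 10.2]
opening: -0.0
grasp_force: 6.1
clock: 5.67
position: [0.5289, -0.1308, 0.1391]
tool_rot: [0.001, 0.995, 0.096, 0.001]
ft_force: [0.6, -3.4, 11.4]
opening: -0.0003
grasp_force: 6.2
```

```bash
for i in 1; do python3 steer.py '[[[0, -0.002, 0], [0, 0, 0], 0], [[0, -0.002, 0], [0, 0, 0], 0], [[0, 0, 0], [0, 0, 0], 0]]'; done
python3 steer.py '[[[0, -0.002, 0], [0, 0, 0], 0], [[0, -0.002, 0], [0, 0, 0], 0], [[0, 0, 0], [0, 0, 0], 0]]'
```

```text
clock: 5.92
position: [0.5281, -0.127, 0.139]
tool_rot: [0.001, 0.995, 0.096, 0.001]
ft_force: [0.5, -3.1, 10.7]
opening: -0.0003
grasp_force: 6.2
clock: 6.17
position: [0.5274, -0.1232, 0.139]
tool_rot: [0.001, 0.995, 0.096, 0.001]
ft_force: [-1.1, -4.7, 10.7]
opening: 0.0003
grasp_force: 6.2
```

```bash
python3 steer.py '[[[0, -0.002, 0], [0, 0, 0], 0], [[0, -0.002, 0], [0, 0, 0], 0], [[0, 0, 0], [0, 0, 0], 0]]' | grep -E "pos|ft"
python3 steer.py '[[[0, -0.002, 0], [0, 0, 0], 0], [[0, -0.002, 0], [0, 0, 0], 0], [[0, 0, 0], [0, 0, 0], 0]]' | grep -E "pos|ft"
```

```text
position: [0.5266, -0.1192, 0.139]
ft_force: [0.7, -4.5, 11.4]
position: [0.5258, -0.1153, 0.1391]
ft_force: [-0.2, -4.3, 11.1]
```

```bash
python3 steer.py '[[[0, -0.002, 0], [0, 0, 0], 0], [[0, -0.002, 0], [0, 0, 0], 0], [[0, 0, 0], [0, 0, 0], 0]]' | grep -E "pos|ft"
python3 steer.py '[[[0, -0.002, 0], [0, 0, 0], 0], [[0, -0.002, 0], [0, 0, 0], 0], [[0, 0, 0], [0, 0, 0], 0]]' | grep -E "pos|ft"
```

```text
position: [0.5251, -0.1114, 0.139]
ft_force: [-0.3, -4.2, 11.1]
position: [0.5243, -0.1074, 0.139]
ft_force: [-0.4, -3.8, 11.6]
```

```bash
python3 steer.py '[[[0, -0.002, 0], [0, 0, 0], 0], [[0, -0.002, 0], [0, 0, 0], 0], [[0, 0, 0], [0, 0, 0], 0]]' | grep -E "pos|ft"
```

```text
position: [0.5235, -0.1035, 0.139]
ft_force: [0.1, -4.7, 11.5]
```

```bash
python3 steer.py '[[[0, -0.002, 0], [0, 0, 0], 0], [[0, -0.002, 0], [0, 0, 0], 0], [[0, 0, 0], [0, 0, 0], 0]]' | grep -E "pos|ft"
python3 steer.py '[[[0, -0.002, 0], [0, 0, 0], 0], [[0, -0.002, 0], [0, 0, 0], 0], [[0, 0, 0], [0, 0, 0], 0]]' | grep -E "pos|ft"
```

```text
position: [0.5227, -0.0996, 0.139]
ft_force: [-0.7, -4.8, 11.3]
position: [0.5219, -0.0956, 0.139]
ft_force: [-1.4, -5.3, 11.8]
```

```bash
python3 steer.py '[[[0, -0.002, 0], [0, 0, 0], 0], [[0, -0.002, 0], [0, 0, 0], 0], [[0, 0, 0], [0, 0, 0], 0]]' | grep -E "pos|ft"
```

```text
position: [0.5211, -0.0916, 0.139]
ft_force: [-0.4, -3.7, 11.1]
```

```bash
python3 steer.py '[[[0, -0.002, 0], [0, 0, 0], 0], [[0, -0.002, 0], [0, 0, 0], 0], [[0, 0, 0], [0, 0, 0], 0]]' | grep -E "pos|ft"
python3 steer.py '[[[0, -0.002, 0], [0, 0, 0], 0], [[0, -0.002, 0], [0, 0, 0], 0], [[0, 0, 0], [0, 0, 0], 0]]' | grep -E "pos|ft"
```

```text
position: [0.5203, -0.0873, 0.1388]
ft_force: [-0.2, -2.9, 10.4]
position: [0.519, -0.083, 0.1376]
ft_force: [-0.7, 0.5, 0.5]
```

```bash
python3 steer.py '[[[0, -0.002, 0], [0, 0, 0], 0], [[0, -0.002, 0], [0, 0, 0], 0], [[0, 0, 0], [0, 0, 0], 0]]' | grep -E "pos|ft"
```

```text
position: [0.5181, -0.0789, 0.1371]
ft_force: [0.2, -0.6, -0.9]
```

The nose has dropped (force fell to ~0). Now press down.

```bash
python3 steer.py '[[[0, 0, 0.002], [0, 0, 0], 0], [[0, 0, 0.001], [0, 0, 0], 0], [[0, 0, 0], [0, 0, 0], 0]]' | grep -E "pos|ft"
python3 steer.py '[[[0, 0, 0.0015], [0, 0, 0], 0], [[0, 0, 0.0015], [0, 0, 0], 0], [[0, 0, 0], [0, 0, 0], 0]]' | grep -E "pos|ft"
```

```text
position: [0.5182, -0.0791, 0.1343]
ft_force: [0.3, 0.0, 0.5]
position: [0.5183, -0.0792, 0.1314]
ft_force: [0.6, 0.0, 0.2]
```

```bash
python3 steer.py '[[[0, 0, 0.002], [0, 0, 0], 0], [[0, 0, 0.002], [0, 0, 0], 0], [[0, 0, 0], [0, 0, 0], 0]]' | grep -E "pos|ft"
python3 steer.py '[[[0, 0, 0.002], [0, 0, 0], 0], [[0, 0, 0.001], [0, 0, 0], 0], [[0, 0, 0], [0, 0, 0], 0]]' | grep -E "pos|ft"
```

```text
position: [0.5183, -0.0792, 0.1272]
ft_force: [0.1, 0.0, -0.2]
position: [0.5184, -0.0792, 0.1244]
ft_force: [-0.9, -0.0, 0.1]
```

```bash
python3 steer.py '[[[0, 0, 0.002], [0, 0, 0], 0], [[0, 0, 0.0015], [0, 0, 0], 0], [[0, 0, 0], [0, 0, 0], 0]]' | grep -E "pos|ft"
python3 -c "
from plant import r, viewer, finish_job; import cv2, numpy as np
a=viewer.capture('side')[120:220,265:365,::-1]
cv2.imwrite('pics/s3.png',cv2.resize(a,None,fx=6,fy=6,interpolation=2))"
```

```text
position: [0.5184, -0.0792, 0.121]
ft_force: [-0.4, -0.4, -0.5]
```

View pics/s3.png

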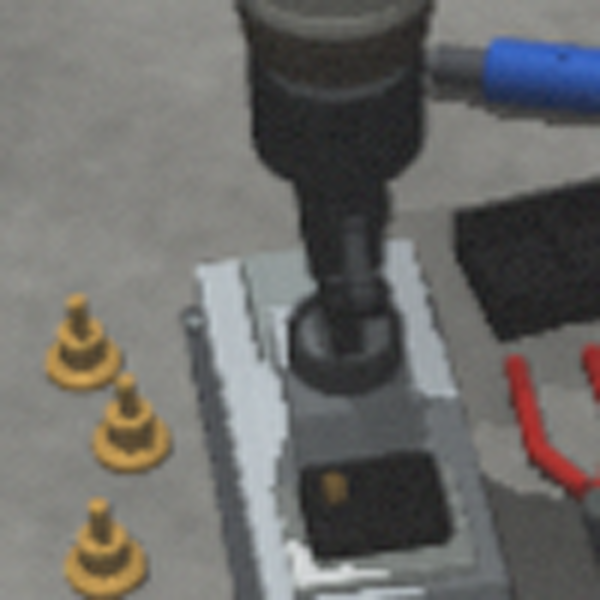

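Head appears seated on the upper lug at (345,350), with the fingers inside the recess. Pressing to make sure it is home.

```bash
python3 steer.py '[[[0, 0, 0.002], [0, 0, 0], 0], [[0, 0, 0.002], [0, 0, 0], 0], [[0, 0, 0], [0, 0, 0], 0]]' | grep -E "pos|ft"
python3 steer.py '[[[0, 0, 0.0015], [0, 0, 0], 0], [[0, 0, 0.0015], [0, 0, 0], 0], [[0, 0, 0], [0, 0, 0], 0]]' | grep -E "pos|ft"
python3 steer.py '[[[0, 0, 0.001], [0, 0, 0], 0], [[0, 0, 0.001], [0, 0, 0], 0], [[0, 0, 0], [0, 0, 0], 0]]' | grep -E "pos|ft"
```

```text
position: [0.519, -0.0793, 0.1191]
ft_force: [-3.2, -0.4, 14.5]
position: [0.5194, -0.0794, 0.1181]
ft_force: [-8.3, 0.7, 27.8]
position: [0.5196, -0.0795, 0.1176]
ft_force: [-11.6, 0.8, 36.8]
```

Rigid contact at 0.119 with no spring phase and some sideways force: the pin fell away, the fingers ran on about 1 cm and now stand on the cup rim. Lifting off, recentring and looking.

```bash
python3 steer.py '[[[0, 0, -0.005], [0, 0, 0], 0], [[0, 0, -0.007], [0, 0, 0], 0], [[0, 0.0075, -0.01], [0, 0, 0], 0], [[0, 0.0075, 0], [0, 0, 0], 0], [[0, 0, 0], [0, 0, 0], 0], [[0, 0, 0], [0, 0, 0], 0]]' | grep -E "clock|pos|ft"
python3 go.py '[0.5215,-0.095,0.14]'
python3 -c "
from plant import r, viewer, finish_job; import cv2, numpy as np
a=viewer.capture('side'); cv2.imwrite('pics/s4f.png',a[:,:,::-1]); a=a[120:220,265:365,::-1]
cv2.imwrite('pics/s4.png',cv2.resize(a,None,fx=6,fy=6,interpolation=2))"
```

```text
clock: 11.47
position: [0.5212, -0.0945, 0.1336]
ft_force: [0.5, 1.0, -0.7]
tool delta [ 0.0002  0.0005 -0.0064]
[[0.982, 0.19, -0.0], [0.19, -0.982, 0.0], [0.0, -0.0, -1.0]]
want rotvec [-0.0001 -0.     -0.0012]
```

View pics/s4.png

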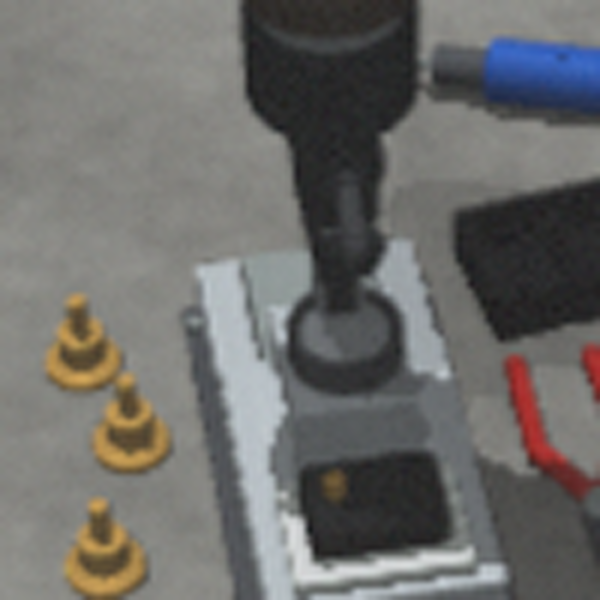

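The head sits low on the lug with its rim at crop columns 288–405. The fingers (tip near (345,305)) are now above its back half, and the button centre is at about (345,335).

```bash
python3 - <<'E'
from h import *
f=lambda u,v:((u+.5)/6-.5+265,(v+.5)/6-.5+120)
for v in(328,335): print(v,[np.round(plane("side",*f(346,v),z),4).tolist() for z in(.104,.107)])
# tip prediction
c=viewer.camera_info("side");T=np.array(c["camera_from_world"]);p=T@[.5212,-.0945,.1196,1];print(((p[0]/p[2]*c["fx"]+c["cx"])-265)*6,((p[1]/p[2]*c["fy"]+c["cy"])-120)*6)
# moulding in side view vs first: gold dot
for q,z in((f(334,485),.095),((285+248/8,135+365/8),.095)): print("gold",plane("side",*q,z))
E
```

```text
328 [[0.5158, -0.0943, 0.104], [0.5156, -0.0912, 0.107]]
335 [[0.5156, -0.0896, 0.104], [0.5155, -0.0866, 0.107]]
331.2449708822079 300.95277726187373
gold [ 0.51847879 -0.00344421  0.095     ]
gold [ 0.53287041 -0.07787215  0.095     ]
```

```bash
python3 steer.py '[[[-0.0006, -0.0028, 0.004], [0, 0, 0], 0], [[0, 0, 0.005], [0, 0, 0], 0], [[0, 0, 0.004], [0, 0, 0], 0], [[0, 0, 0], [0, 0, 0], 0], [[0, 0, 0], [0, 0, 0], 0]]' | grep -E "clock|pos|ft"
python3 steer.py '[[[0, 0, 0.002], [0, 0, 0], 0], [[0, 0, 0.002], [0, 0, 0], 0], [[0, 0, 0], [0, 0, 0], 0]]' | grep -E "pos|ft"
```

```text
clock: 11.93
position: [0.5199, -0.0911, 0.1207]
ft_force: [0.4, -0.8, -0.8]
position: [0.5204, -0.0913, 0.1172]
ft_force: [1.1, 0.7, 2.9]
```

```bash
python3 steer.py '[[[0, 0, 0.001], [0, 0, 0], 0], [[0, 0, 0.001], [0, 0, 0], 0], [[0, 0, 0], [0, 0, 0], 0]]' | grep -E "pos|ft"
```

```text
position: [0.5204, -0.0913, 0.1154]
ft_force: [-0.4, 1.4, 3.4]
```

Spring contact at 0.118, exactly as expected for the pin home. Press fully in and firm it up, then release.

```bash
python3 steer.py '[[[0, 0, 0.002], [0, 0, 0], 0], [[0, 0, 0.0015], [0, 0, 0], 0], [[0, 0, 0], [0, 0, 0], 0]]' | grep -E "pos|ft"
python3 steer.py '[[[0, 0, 0.001], [0, 0, 0], 0], [[0, 0, 0.001], [0, 0, 0], 0], [[0, 0, 0], [0, 0, 0], 0], [[0, 0, 0], [0, 0, 0], 0]]' | grep -E "pos|ft"
```

```text
position: [0.5204, -0.0913, 0.1121]
ft_force: [-0.1, 0.8, 4.9]
position: [0.5205, -0.0915, 0.1118]
ft_force: [-5.5, 0.4, 18.9]
```

Hard stop at 0.112: button fully in and head on the lug. Releasing straight up.

```bash
python3 steer.py '[[[0, 0, -0.003], [0, 0, 0], 0], [[0, 0, -0.003], [0, 0, 0], 0], [[0, 0, -0.004], [0, 0, 0], 0], [[0, 0, -0.005], [0, 0, 0], 0], [[0, 0, -0.01], [0, 0, 0], 0], [[0, 0, -0.02], [0, 0, 0], 0], [[0, 0, -0.04], [0, 0, 0], 0], [[0, 0, -0.04], [0, 0, 0], 0]]' | grep -E "clock|pos|ft"
python3 steer.py '[[[-0.03, 0.02, 0], [0, 0, 0], 0], [[-0.03, 0.02, 0], [0, 0, 0], 0], [[-0.03, 0.02, 0], [0, 0, 0], 0], [[-0.03, 0.02, 0], [0, 0, 0], 0], [[-0.03, 0.02, 0], [0, 0, 0], 0], [[0, 0, 0], [0, 0, 0], 0], [[0, 0, 0], [0, 0, 0], 0]]' | grep -E "clock|pos|ft"
python3 -c "
from plant import r, viewer, finish_job; import cv2, numpy as np
a=viewer.capture('side')[120:220,265:365,::-1]
cv2.imwrite('pics/s5.png',cv2.resize(a,None,fx=6,fy=6,interpolation=2))"
```

```text
clock: 13.68
position: [0.519, -0.0911, 0.2353]
ft_force: [0.8, -0.6, 0.5]
clock: 14.27
position: [0.3909, -0.2191, 0.2353]
ft_force: [-0.1, -0.2, 0.9]
```

View pics/s5.png

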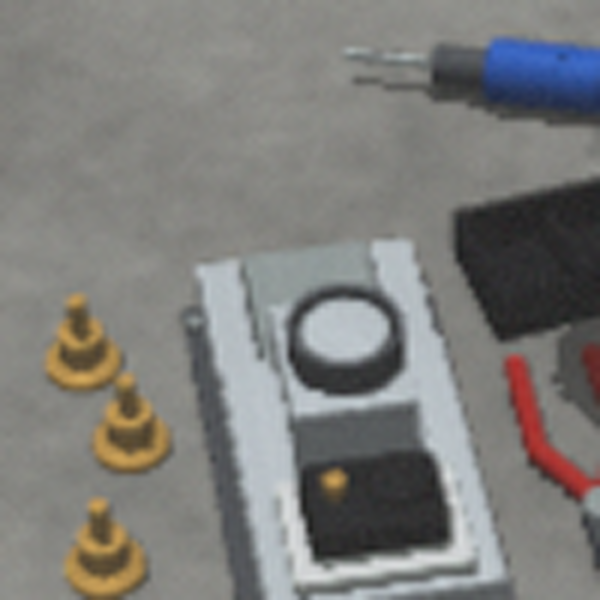

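The head sits flush on the lug (centre (346,338)), the button is out and the bystanders are undisturbed. Handing in.

```bash
python3 -c "
from plant import r, viewer, finish_job; print(finish_job())"
```

```text
the job is handed in; nothing more can be done
None
```

The pin is home and the button has sprung back out, locking the shuttle about 76 mm along; I handed the job in at about 14 s, with one slip: after the pin dropped, the closed fingertips pressed its cup rim with up to about 37 N before I recentred, and I saw no harm from it.

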